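Seat the line laser in its V-bracket and hold it down for clamping

ROBOT

A 7-joint arm with a two-finger parallel gripper is mounted at the origin on the work surface. World frame = base frame: x ahead of the robot, y to its left, z up, the work surface at z = 0. Lengths are in m, angles in rad, forces in N, time in s.
With the tool pointing down it reaches from about 0.35 to 0.9 m from the base axis. Payload 7.2 kg.
Tool frame: the origin (TCP) lies at the very end of the fingers, on their centre line; the grasp point (between the pads) lies 19 mm behind it (grasp_offset is the distance from the TCP to the grasp point, in m); z points along the fingers, y is the line along which they close (so a half turn about z gives the same grasp; the last joint's range is limited). The gripper opens to 88 mm and grips with 3 to 60 N. Pads are 20 mm wide; open, the fingers measure 115 mm over their backs; the gripper's body (75 mm by 178 mm) begins 61 mm behind the grasp point.
Start: joints at [-1.271, 0.411, -0.013, 1.596, 0.006, 1.134, -0.082], TCP at [0.225, 0.583, 0.198] pointing down, gripper open.
Joint ranges: [-2.95, 2.95], [-0.29, 1.99], [-1.47, 1.44], [0.14, 2.54], [-1.03, 4.17], [0.13, 1.85], [-2.86, 2.86]. Speed limits (rad/s): [2.39, 2.39, 3.01, 3.01, 3.14, 3.14, 3.14].

INTERFACE

Orientations are given as a unit quaternion [w, x, y, z].
In Python, from plant import read_state, get_image, close_job, search_frame, outline_of, grasp_offset gives the robot as it stands. The module is installed in compiled form; this text tells all that it offers.
- The arm moves only by the shell command python3 -m jog 'ROWS'. ROWS is JSON, a list that holds one entry, the list of rows, each a list of 5 numbers: the shift along the tool's x, y, z in m, then the turn about the tool's z in rad, then the gripper's target within -1 to 1 (fully open at 1, half-way at 0, shut at -1). In form: [[[dx, dy, dz, spin, hand], ...]]. A call has 1 to 8 rows; each row shifts and turns the commanded pose from where the row before left it, along the tool's axes as they then stand; what a row does not reach is not made up. A row lasts 1/10 s, in which the tool goes at most 50 mm and 8.59 degrees, less where a joint would pass 70% of its speed; a pose out of reach is approached as far as the arm can. A call is refused whole if a number of a shift passes 0.05 or a number of a turn 0.15, either way. A call with a gripper value outside its range is refused whole. The fingers move at their own pace and stop on an object; the grip force is fixed at half the most. Time passes only in rows, so rows that do not move let the fingers close. It gives the time, the measured TCP pose, the force, the opening and the grip force at its end, in the units of the state.
- read_state(): the state, without advancing time (a new reading comes with each control period).
- get_image(name): name is "side" or "top"; returns a dict with "color" (400x640x3 uint8, red, green, blue), "depth" (400x640 float32, m along the optical axis (not along the pixel's ray), 0 where there is no reading), "fx", "fy", "cx", "cy" (pixels), "xyz" and "attitude" of the camera in the world. Camera axes: x right, y down, z forward; pixel columns grow to the right and rows downward; lengths in m; the calibration is good to about 2 mm. A picture is of the moment at which its call begins.
- close_job(): hands the job in; it is judged then, once.
Trained networks look in a picture, given as the dict that the camera call returned (one of the last four; its "shot" number tells which), for a name from the list of things; names that differ only in an ending like _2 or _b are one class to them, and where a whole thing is asked for, a point or a joint stands for the part that bears it (a point fixed in the world has none). Each returns a list of dicts, best first, with "p" (0 to 1); they miss things now and then, are a little off and sometimes report something else, mostly with a low value. They report only what shows in the picture. A call takes as long as a camera call.
- search_frame(query, picture): "rect" ([left, top, right, bottom] in pixels, round what is visible of it).
- outline_of(query, picture): "pixels" (400x640 bool, what is visible of it) and "rect" ([left, top, right, bottom] in pixels, round what is visible of it).
The state is a dict: "time_s": time; "joint_pos": joint angles; "joint_velocities": joint speeds; "tau": joint torques, N m; "tcp_pos": TCP position; "eef_rot": TCP orientation; "force": force on the tool from outside, world axes, zero at the start; "ft_torque": the same for the moment, N m; "finger_gap": finger opening in m; "grasp_force": force on a finger pad.
Only numpy, scipy, OpenCV 4.12 (cv2) and the standard library are available. Lean on these libraries where they do the work, as an engineer would, in place of code of your own. Each camera call takes 0.05 s, during which the arm holds its last target. There are 200 camera calls.

TASK

Take the green-ringed line laser out of the wooden rest and lay it gently in the V of the aluminium bracket, green lens end pointing away from the end stop and its brass back end right up against the stop. Press it down so that it bears firmly on both black strips, not just on one, with a push of about 10 N, and finish while still gripping it and pressing it down there, so that I can swing the clamp arms over. Do not drop it or force it, and leave the red-ringed laser and the other things on the table where they are.

Things in the scene. Friction and masses are not known exactly. Their poses are not given: they have to be found in the camera images.
- green_laser_center (a point): Centre, on the axis, of the line laser to be seated: a cylinder 30 mm in diameter, 150 mm long, about 0.25 kg, dark steel, with a 20 mm wide green ring at its front (lens) end and a 24 mm long brass cap at its back end. It lies level in the rest. x runs along its axis towards the lens; it may be rolled about x, so y and z point anywhere round it.
- green_laser_lens (a point): Centre of the green laser's front (lens) face, 75 mm along +x from its centre.
- green_laser_back (a point): Centre of the green laser's flat back face (brass cap), 75 mm along -x from its centre.
- green_laser: The green-ringed laser as a whole; its origin and axes are those of green_laser_center.
- bracket_seat (a point): Point of the fixed aluminium V-bracket where the laser's centre lies when fully seated, 60 mm above the table. x is the V's direction, to which the lens must point; y is left, z up. Seated, the laser's back face touches the end stop, a plate whose face is at x = -75 mm, 44 mm wide, its top 72 mm above the table.
- bracket: The bracket, origin under the seat point on the table, same axes. Base plate 185 x 80 mm, 12 mm thick; two saddles with a 90 degree V, open upward, centred at x = +-45 mm, each 30 mm long, 56 mm wide, tops 55 mm above the table: between them is a 60 mm gap for fingers. At y = -34 mm beside each saddle is a clamp pillar, its arm swung out to y = -77 mm, knob top 93 mm above the table.
- strip_left: The black, slippery plastic strips (friction about 0.15) in the +y flanks of the two saddles (fixed to the bracket; one 30 mm strip in each saddle); the laser's left contact line lies on them. Origin: centre of the bracket's underside.
- strip_right: The black, slippery plastic strips (friction about 0.15) in the -y flanks of the two saddles, likewise; the laser's right contact line lies on them.
- rest: Fixed wooden rest, base board 130 x 224 mm, 10 mm thick; origin at the centre of its underside, z up. Cheeks 38 mm high, 14 mm thick at x = +-42 mm have V notches at y = +-55 mm. A laser lies in each pair along the rest's x, lens to +x, axis 45 mm above the table; which is in which varies. Between the cheeks 70 mm are free beside and under the barrel, down to the board.
- red_laser_center (a point): Centre of the spare laser, same size, with a red ring instead of a green one, in the other berth of the rest: leave it.
- paste_tub_mid (a point): Ochre paste tub with a white lid, 90 mm in diameter, 85 mm high; point half-way up. Leave it.
- screwdriver: Screwdriver with an orange handle, 170 mm long, lying on the table; leave it.
- tape_roll: Yellow tape roll, 96 mm in diameter, 25 mm high, lying flat; origin at the centre of its underside. Leave it.
- paste_spatula: Wooden paste spatula, 195 mm long, 80 mm wide at the blade, 10 mm thick, lying flat; leave it.
- flat_brush: Dark wooden flat brush, 145 mm long, 85 mm wide, 22 mm high, lying flat beyond the bracket and the rest; leave it.
- linen_tester: Small folding magnifier (linen tester), 46 x 46 mm, 52 mm high, standing; origin at the centre of its underside. Leave it.

How it is judged:
By the outcome, as a careful person would: the job done as asked, in the order asked, and still so for the second after the job is handed in, while the arm keeps its last pose, push and grip.
It also fails if it takes over 48 s, if anything falls off the work surface, if the arm or the gripper's body presses on something with over 40 N, if the wrist force passes 120 N, or if a joint passes its speed limit or range.

## Working session

There is one attempt and no reset: what is moved stays moved. The work goes in short steps, Python scripts to look and compute and a shell command to move; the robot and the scene stay as the last step left them, time stands still between calls to the robot, and variables do not carry over. Pictures are saved under pics/ and viewed, at most 10 in all, crops included, and the job is handed in when it is done.

```bash
mkdir -p pics
cat > h.py <<'E'
import numpy as np, cv2
from scipy.spatial.transform import Rotation as R
from plant import *
def rot(q): return R.from_quat([q[1],q[2],q[3],q[0]]).as_matrix()
def cloud(im):
    d=im["depth"]; v,u=np.mgrid[:400,:640]
    c=np.stack([(u-im["cx"])/im["fx"]*d,(v-im["cy"])/im["fy"]*d,d],-1)
    a=np.array(im["attitude"]); M=rot(a) if a.size==4 else a
    return c@M.T+np.array(im["xyz"])
def save(im,n): cv2.imwrite("pics/"+n,im["color"][:,:,::-1])
E
python3 - <<'E'
from h import *
s=read_state(); print({k:np.round(v,3).tolist() for k,v in s.items()}, grasp_offset)
ims={}
for n in ("top","side"):
    im=get_image(n); ims[n]=im; save(im,n+"0.png"); P=cloud(im); np.savez("pics/"+n+"0.npz",P=P,c=im["color"],d=im["depth"])
    print(n,im["xyz"],im["attitude"],im["fx"])
    for q in ["green_laser","green_laser_lens","green_laser_back","red_laser_center","bracket","rest","strip_left","strip_right"]:
        try:
            for o in outline_of(q,im)[:2]:
                m=o["pixels"]&(im["depth"]>0); p=P[m]
                print(q,round(o["p"],2),np.round(o["rect"]).tolist(),m.sum(),np.round(np.median(p,0),3),np.round(np.percentile(p,2,axis=0),3),np.round(np.percentile(p,98,axis=0),3))
        except Exception as e: print(q,e)
cv2.imwrite("pics/both0.png",cv2.resize(np.vstack([ims["top"]["color"],ims["side"]["color"]])[:,:,::-1],(480,600)))
E
```

```text
{'time_s': 0.0, 'joint_pos': [-1.271, 0.412, -0.013, 1.597, 0.006, 1.134, -0.082], 'joint_velocities': [-0.0, 0.0, -0.001, -0.001, -0.001, 0.001, -0.0], 'tau': [0.0, -58.794, 0.641, -29.108, -0.054, 0.018, 0.0], 'tcp_pos': [0.225, 0.583, 0.197], 'eef_rot': [-0.0, 0.183, 0.983, -0.001], 'force': [0.081, -0.088, -0.592], 'ft_torque': [0.003, 0.013, -0.006], 'grasp_force': 0.0, 'finger_gap': 0.088} 0.0187
top [0.33520741 0.04794887 1.56816236] [-0.05330281  0.71260414 -0.69758834  0.05219822] 389.2309711409418
green_laser 0.85 [245.0, 215.0, 284.0, 226.0] 291 [0.459 0.246 0.057] [0.441 0.175 0.037] [0.478 0.315 0.065]
green_laser 0.23 [177.0, 227.0, 225.0, 248.0] 526 [0.405 0.557 0.009] [ 0.366  0.426 -0.001] [0.434 0.613 0.017]
green_laser_lens 0.58 [245.0, 218.0, 284.0, 229.0] 323 [0.46  0.249 0.056] [0.44  0.172 0.003] [0.478 0.328 0.065]
green_laser_lens 0.29 [448.0, 234.0, 467.0, 276.0] 189 [ 0.327 -0.524  0.022] [ 0.284 -0.547 -0.001] [ 0.43  -0.496  0.031]
green_laser_back 0.74 [249.0, 218.0, 287.0, 232.0] 251 [0.458 0.234 0.058] [0.441 0.172 0.044] [0.478 0.312 0.066]
red_laser_
[... 750 characters left out ...]
473 0.31  0.062]
green_laser_back 0.18 [250.0, 160.0, 308.0, 207.0] 1028 [0.506 0.252 0.013] [0.402 0.183 0.004] [0.618 0.307 0.04 ]
red_laser_center 0.79 [277.0, 155.0, 302.0, 181.0] 236 [0.563 0.252 0.054] [0.545 0.19  0.036] [0.584 0.333 0.062]
red_laser_center 0.71 [398.0, 251.0, 415.0, 269.0] 291 [ 0.712 -0.285  0.046] [ 0.691 -0.306 -0.002] [ 0.741 -0.261  0.054]
bracket 0.93 [323.0, 246.0, 387.0, 291.0] 1427 [ 0.552 -0.244  0.022] [ 0.468 -0.301 -0.001] [ 0.642 -0.185  0.09 ]
bracket 0.73 [272.0, 134.0, 294.0, 150.0] 240 [0.638 0.473 0.017] [ 0.597  0.432 -0.002] [0.682 0.523 0.029]
rest 0.94 [248.0, 161.0, 313.0, 205.0] 1071 [0.507 0.244 0.012] [0.402 0.183 0.003] [0.619 0.308 0.04 ]
```

View pics/top0.png

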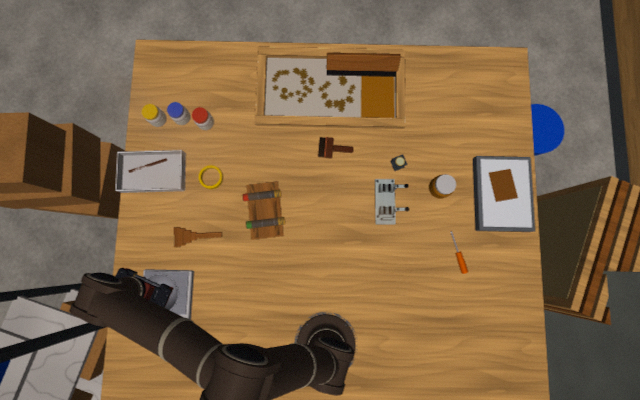

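View pics/side0.png

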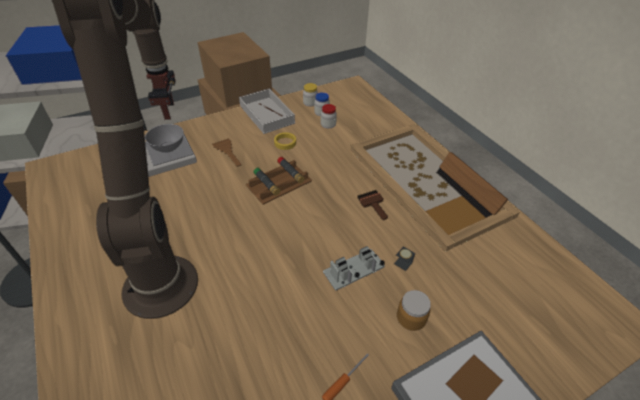

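The top view shows the rest at about (265,210), with the green laser in its lower berth (ring at x≈250). The bracket is at about (388,202), its long axis along world x. Next I'll enlarge both to find the end stop and fit the poses.

Run:
```python
from h import *
t=np.load("pics/top0.npz"); s=np.load("pics/side0.npz")
def crop(c,x0,y0,x1,y1): return cv2.resize(c[y0:y1,x0:x1,::-1],(400,300),interpolation=cv2.INTER_CUBIC)
a=np.vstack([np.hstack([crop(t["c"],355,172,435,232),crop(s["c"],316,236,396,296)]),np.hstack([crop(t["c"],225,180,305,240),crop(s["c"],240,148,320,208)])])
cv2.imwrite("pics/crops.png",a)
for n,z in(("top",t),("side",s)):
    P=z["P"]; c=z["c"].astype(int)
    # lasers: points z>.048 in rest zone
    for lo,hi in((.40,.51),(.51,.62)):
        m=(P[...,0]>lo)&(P[...,0]<hi)&(P[...,1]>.15)&(P[...,1]<.36)&(P[...,2]>.048)&(P[...,2]<.08)
        p=P[m]; mu=p[:,:2].mean(0); d=np.linalg.svd(p[:,:2]-mu)[2][0]; d*=-np.sign(d[1])*-1
        tt=(p[:,:2]-mu)@d
        g=m&(c[...,1]>c[...,0]+12)&(c[...,1]>c[...,2]+5); r=m&(c[...,0]>c[...,1]*1.8)
        print(n,"laser mu",mu.round(4),"dir",d.round(3),"range",np.percentile(tt,[1,99]).round(3),"mid",(mu+d*np.percentile(tt,[1,99]).mean()).round(4),"ztop",np.percentile(p[:,2],[50,95]).round(4),"green",g.sum(),P[g].mean(0).round(3) if g.sum() else "", "red",r.sum(),P[r].mean(0).round(3) if r.sum() else "")
    m=(P[...,0]>.44)&(P[...,0]<.68)&(P[...,1]>-.34)&(P[...,1]<-.15)&(P[...,2]>.007)&(P[...,2]<.11)
    p=P[m]; mm=m&(P[...,2]<.016)
    print(n,"base rect",cv2.minAreaRect(P[mm][:,:2].astype(np.float32)),"all",p.min(0).round(3),p.max(0).round(3), mm.sum())
    # height map, 6mm cells
    H={}
    for q in p:
        k=(int((q[0]-.45)//.008),int((q[1]+.31)//.008)); H[k]=max(H.get(k,0),q[2])
    for i in range(27,-1,-1): print("%.3f"%(.454+.008*i)," ".join("%3d"%(H.get((i,j),0)*1000) for j in range(18,-1,-1)))
```

```text
top laser mu [0.4596 0.2437] dir [-0.141  0.99 ] range [-0.073  0.074] mid [0.4595 0.2445] ztop [0.0576 0.0642] green 29 [0.45  0.307 0.058] red 0 
top laser mu [0.5672 0.2632] dir [-0.141  0.99 ] range [-0.074  0.072] mid [0.5673 0.2626] ztop [0.0574 0.0641] green 0  red 37 [0.557 0.326 0.058]
top base rect ((0.5599976181983948, -0.24762925505638123), (0.18449121713638306, 0.23886273801326752), 88.92548370361328) all [ 0.44  -0.34   0.007] [ 0.678 -0.154  0.098] 533
0.670   0   0   0   0   8   8   0   0   0   0   0   0   0   0   0   0   0   0   7
0.662   0   0   0  10   0   0   0   0   0   0   0   8   0   0   0   0  10   7   0
0.654   0   0   0   0   0   0  12  13  12  15   0   8  13  14   0   0   0   0   0
0.646   0   0   0  14  14  13  19  17  11  16  16  17  16  19   0   0   0   0   0
0.638  10   0   0  12  11  18  13  15  10  16  12  13  20  15   0   0   0   0   8
0.630   0   0   0  17  16  16  15  15  17  16   9  15   0  14   0   0   7   0   0
0.622   0   0   0   9  16  59  54  57  45  58  57  55  48   0   0   0   0   0   0
0.614   0   0   0  13  19  56  54  57  44  44  56  58 
[... 3737 characters left out ...]
  44  37  48  52  86  88  86  84  91  93  92
0.510   0   0   0   0   0  52  57  57  48  45  53  55  80  84  84  82  81  92  80
0.502   0   0   0   0   0  54  55  53  37  39  53  55  55  13   0   0   0   0   0
0.494   0   0   0   0   0   0   0   0   0   0  12  12  13  13  11   0   0   0   0
0.486   0   0   0   0  12  10  72  73  72  71  76  73  31  14   0   0   0   0   0
0.478   0   0   0   9  14  14  68  69  73  70  72  71  16  14   9   0   0   0   0
0.470   0   0   0   0  12  10  11  14  14  11  12  11  11  14   8   0   0   0   0
0.462   0   0   0   0   0   7   0  12  15  11   0   0   0   0   0   0   0   0   0
0.454   0   0   0   0   0   0   0   0   0   0   0   0   0   0   0   0   0   0   0
```

View pics/crops.png

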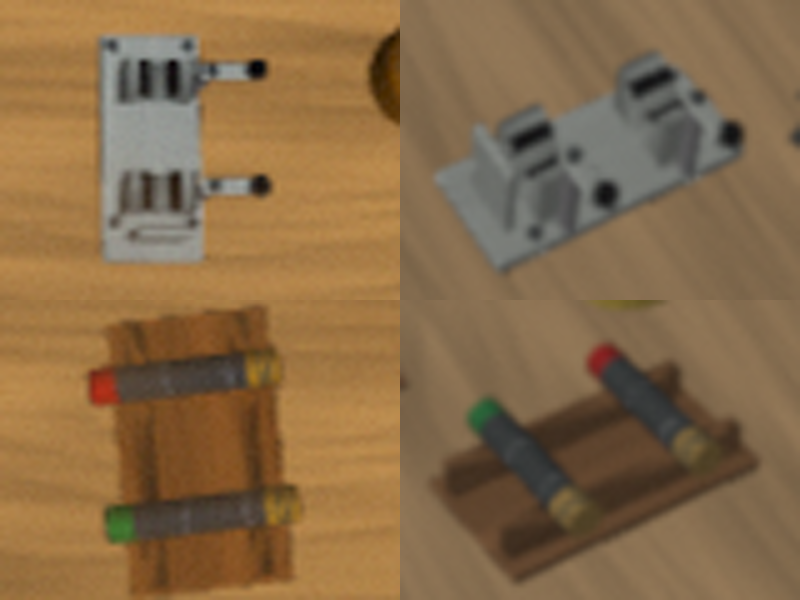

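End stop is at low x (≈0.486), so the V points along +x. The green lens points to +y (yaw ≈98.5°). Next I'll fit a cylinder and plate for better numbers and work out the approach.

```bash
cat >> h.py <<'E'
from scipy.optimize import least_squares
def cylfit(P,cx,cy,yaw,z=.045,zmin=.047,freez=False,lat=.03):
    d=np.array([np.cos(yaw),np.sin(yaw)]); n=np.array([-d[1],d[0]])
    q=P.reshape(-1,3); r=q[:,:2]-[cx,cy]
    m=(abs(r@d)<.09)&(abs(r@n)<lat)&(q[:,2]>zmin)&(q[:,2]<z+.03); q=q[m]
    def f(v):
        dd=np.array([np.cos(v[1]),np.sin(v[1]),0]); c=np.array([cx+v[0]*n[0],cy+v[0]*n[1],v[2] if freez else z])
        return np.linalg.norm(np.cross(q-c,dd),axis=1)-.015
    s=least_squares(f,[0,yaw,z],loss="soft_l1",f_scale=.003)
    v=s.x; dd=np.array([np.cos(v[1]),np.sin(v[1])]); nn=np.array([-dd[1],dd[0]])
    t=(q[:,:2]-[cx,cy])@dd; e=np.percentile(t,[.7,99.3])
    c=np.array([cx,cy])+v[0]*n; c=c+dd*e.mean()
    return c,v[1],v[2],e[1]-e[0],np.std(f(v)),m.sum()
E
python3 - <<'E'
from h import *
for n in("top","side"):
    z=np.load("pics/%s0.npz"%n); P=z["P"]
    q=P.reshape(-1,3)
    for nm,(x,y) in {"rest":(.36,.22),"brk":(.56,-.14)}.items():
        m=(abs(q[:,0]-x)<.03)&(abs(q[:,1]-y)<.03); print(n,"table z",nm,np.median(q[m,2]).round(4))
    for fz in(0,1):
        r=cylfit(P,.459,.2445,1.71,freez=fz); print(n,"green",r[0].round(4),np.degrees(r[1]).round(2),*np.round(r[2:],4))
    # stop & saddles
    def box(x0,x1,y0,y1,z0,z1): 
        return q[(q[:,0]>x0)&(q[:,0]<x1)&(q[:,1]>y0)&(q[:,1]<y1)&(q[:,2]>z0)&(q[:,2]<z1)]
    for nm,b in {"stop":(.46,.495,-.27,-.19,.064,.082),"sadA":(.495,.545,-.262,-.19,.048,.066),"sadB":(.585,.635,-.262,-.19,.048,.066),"base":(.44,.68,-.285,-.17,.007,.03)}.items():
        p=box(*b); print(n,nm,len(p),"pct2/98",np.percentile(p,[2,98],axis=0).round(4).tolist(),"mid",p.mean(0).round(4))
        if nm=="base": print(cv2.minAreaRect(p[:,:2].astype(np.float32)))
E
```

```text
top table z rest 0.0007
top table z brk 0.0004
top green [0.4601 0.2447] 97.68 0.045 0.148 0.0028 282.0
top green [0.4601 0.2447] 97.66 0.0454 0.148 0.0028 282.0
top stop 32 pct2/98 [[0.4812, -0.2513, 0.0665], [0.4902, -0.2113, 0.0779]] mid [ 0.4852 -0.2315  0.0718]
top sadA 78 pct2/98 [[0.5065, -0.2602, 0.0483], [0.5348, -0.2031, 0.0607]] mid [ 0.5199 -0.2312  0.0546]
top sadB 75 pct2/98 [[0.5941, -0.2574, 0.0482], [0.623, -0.202, 0.0619]] mid [ 0.6081 -0.231   0.0545]
top base 614 pct2/98 [[0.467, -0.2699, 0.0073], [0.6507, -0.1893, 0.0247]] mid [ 0.558  -0.2268  0.0131]
((0.5593435764312744, -0.2283795326948166), (0.10936164110898972, 0.2373240441083908), 89.28218078613281)
side table z rest -0.0008
side table z brk -0.0011
side green [0.4593 0.2437] 98.47 0.045 0.1474 0.0026 217.0
side green [0.4589 0.2437] 98.46 0.0438 0.1474 0.0026 217.0
side stop 42 pct2/98 [[0.4801, -0.2524, 0.0646], [0.4885, -0.2112, 0.0739]] mid [ 0.4834 -0.2307  0.0699]
side sadA 84 pct2/98 [[0.5031, -0.258, 0.0485], [0.5316, -0.201, 0.0576]] mid [ 0.5146 -0.2248  0.0526]
side sadB 79 pct2/98 [[0.5922, -0.2571, 0.0483], [0.6208, -0.2007, 0.0574]] mid [ 0.6054 -0.2237  0.0527]
side base 645 pct2/98 [[0.4676, -0.2694, 0.0073], [0.6404, -0.1915, 0.0286]] mid [ 0.5441 -0.2376  0.0129]
((0.5579043626785278, -0.229481503367424), (0.18496772646903992, 0.08252492547035217), 1.0750617980957031)
```

```bash
python3 -m jog '[[[0.03,0,0,0.15,1],[0.03,0,0,0.15,1]]]'; python3 -c "
from h import *
print(np.round(read_state()['joint_pos'],3),rot(read_state()['eef_rot']).round(3))"
```

```text
time_s: 1.1
tcp_pos: [0.1712, 0.6085, 0.1983]
eef_rot: [0.0, 0.332, 0.943, 0.0]
force: [-0.2, 0.3, -0.1]
finger_gap: 0.0881
grasp_force: 0.0
[-1.397  0.422  0.033  1.58  -0.015  1.14  -0.466] [[-0.78   0.626  0.   ]
 [ 0.626  0.78   0.   ]
 [-0.     0.    -1.   ]]
```

```bash
python3 -m jog '[[[0,0,0,0.15,1],[0,0,0,0.15,1],[0,0,0,0.15,1],[0,0,0,0.15,1],[0,0,0,0.15,1]]]' >/dev/null; python3 -m jog '[[[-0.04,0.024,0,0,1],[-0.04,0.024,0,0,1],[-0.04,0.024,0,0,1],[-0.04,0.024,0,0,1],[-0.04,0.024,0,0,1]]]'; python3 -m jog '[[[-0.04,0.023,0,0,1],[-0.04,0.023,0,0,1],[-0.04,0.023,0,0,1],[-0.04,0.023,0,0,1],[-0.04,0.023,0,0,1],[0,0,0,0,1]]]'
cat >> h.py <<'E'
def rel(x,y,yaw):
    s=read_state(); M=rot(s["eef_rot"]); p=np.array(s["tcp_pos"]); ps=np.arctan2(M[1,0],M[0,0])
    d=np.array([x,y])-p[:2]; t=np.radians(yaw); a=np.array([np.cos(t),np.sin(t)]); b=np.array([np.sin(t),-np.cos(t)])
    print("t",s["time_s"],"tcp",p.round(4),"yaw",np.degrees(ps).round(2),"spin",round(((ps-t+np.pi)%(2*np.pi)-np.pi),4),"then dx",(d@a).round(4),"dy",(d@b).round(4),"zaxis",M[:,2].round(4),"F",np.round(s["force"],2),"T",np.round(s["ft_torque"],2),"gap",round(s["finger_gap"],4),"grip",round(s["grasp_force"],1))
E
python3 -c "
from h import *
rel(.4597,.2442,98)"
```

```text
time_s: 2.1
tcp_pos: [0.3207, 0.428, 0.1983]
eef_rot: [-0.0, 0.651, 0.759, 0.0]
force: [0.4, -0.7, 0.6]
finger_gap: 0.0873
grasp_force: 0.0
time_s: 2.7
tcp_pos: [0.4679, 0.2431, 0.1987]
eef_rot: [0.001, 0.655, 0.756, 0.0]
force: [-0.5, 0.6, -0.7]
finger_gap: 0.088
grasp_force: 0.0
t 2.7 tcp [0.4679 0.2431 0.1987] yaw 98.23 spin 0.004 then dx 0.0022 dy -0.008 zaxis [ 0.0026 -0.0015 -1.    ] F [-0.5   0.59 -0.75] T [-0.05  0.14  0.02] gap 0.088 grip 0.0
```

```bash
python3 -m jog '[[[0.002,-0.008,0.03,0.004,1],[0,0,0.03,0,1],[0,0,0.03,0,1],[0,0,0.02,0,1],[0,0,0,0,1],[0,0,0,0,1]]]'
python3 - <<'E'
from h import *
rel(.4597,.2442,98)
a=get_image("top");b=get_image("side")
crop=lambda c,x0,y0:cv2.resize(c[y0:y0+75,x0:x0+100,::-1],(400,300),interpolation=cv2.INTER_CUBIC)
cv2.imwrite("pics/pre.png",np.hstack([crop(a["color"],215,180),crop(b["color"],220,130)]))
E
```

```text
time_s: 3.3
tcp_pos: [0.4556, 0.2505, 0.0884]
eef_rot: [-0.0, 0.652, 0.758, -0.0]
force: [-0.2, -0.5, 0.1]
finger_gap: 0.0876
grasp_force: 0.0
t 3.3 tcp [0.4556 0.2505 0.0884] yaw 98.56 spin 0.0097 then dx -0.0068 dy 0.0032 zaxis [-2.e-04 -1.e-04 -1.e+00] F [-0.23 -0.52  0.08] T [-0.06  0.01  0.01] gap 0.0876 grip 0.0
```

View pics/pre.png

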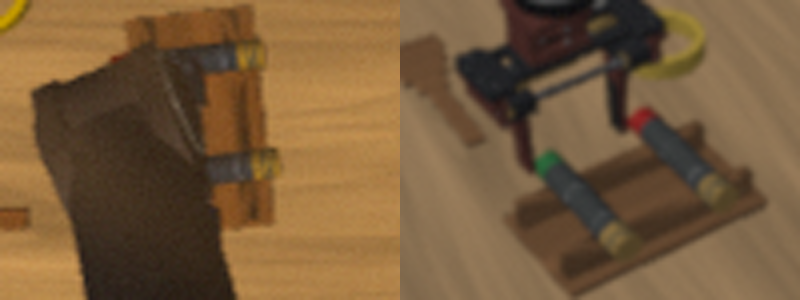

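The side view shows the open fingers above the green laser, straddling it, and the red one is clear. Correct the offset and descend.

```bash
python3 -m jog '[[[-0.007,0.003,0,0.01,1],[0,0,0.02,0,1],[0,0,0.02,0,1],[0,0,0.015,0,1],[0,0,0.007,0,1],[0,0,0,0,1],[0,0,0,0,1],[0,0,0,0,1]]]'; python3 -c "
from h import *
rel(.4597,.2442,98)"
```

```text
time_s: 4.2
tcp_pos: [0.4603, 0.2439, 0.027]
eef_rot: [0.0, 0.656, 0.754, 0.001]
force: [-0.3, 0.2, -0.7]
finger_gap: 0.0881
grasp_force: 0.0
t 4.2 tcp [0.4603 0.2439 0.027 ] yaw 97.96 spin -0.0007 then dx 0.0004 dy -0.0006 zaxis [ 1.2e-03  9.0e-04 -1.0e+00] F [-0.26  0.16 -0.68] T [-0.01  0.01 -0.06] gap 0.0881 grip 0.0
```

```bash
python3 -m jog '[[[0,0,0,0,-0.2],[0,0,0,0,-0.2],[0,0,0,0,-0.2],[0,0,0,0,-0.2],[0,0,0,0,-0.2],[0,0,0,0,-0.2]]]';  python3 -m jog '[[[0,0,0,0,-0.3],[0,0,0,0,-0.3],[0,0,0,0,-0.3]]]'
```

```text
time_s: 4.8
tcp_pos: [0.4597, 0.2436, 0.026]
eef_rot: [-0.0, 0.656, 0.755, -0.0]
force: [-0.1, -0.5, -0.9]
finger_gap: 0.0431
grasp_force: 0.0
time_s: 5.1
tcp_pos: [0.4597, 0.2435, 0.026]
eef_rot: [0.0, 0.656, 0.754, -0.0]
force: [-0.7, 1.2, 0.3]
finger_gap: 0.0304
grasp_force: 0.0
```

```bash
python3 -m jog '[[[0,0,0,0,-1],[0,0,0,0,-1],[0,0,0,0,-1],[0,0,0,0,-1]]]'; python3 -c "
from h import *
rel(.4597,.2442,98)"
```

```text
time_s: 5.5
tcp_pos: [0.4607, 0.2438, 0.0263]
eef_rot: [0.0, 0.656, 0.754, 0.001]
force: [5.6, 0.2, -2.0]
finger_gap: 0.0258
grasp_force: 27.6
t 5.5 tcp [0.4607 0.2438 0.0263] yaw 97.95 spin -0.0009 then dx 0.0005 dy -0.0009 zaxis [ 1.8e-03  6.0e-04 -1.0e+00] F [ 5.62  0.19 -1.98] T [ 0.06 -1.21 -0.07] gap 0.0258 grip 27.6
```

```bash
python3 -m jog '[[[0,0,0,0,-1],[0,0,0,0,-1]]]'
python3 - <<'E'
from h import *
rel(.4597,.2442,98)
b=get_image("side")
r=cylfit(cloud(b),.459,.2445,1.71,freez=True); print(r[0].round(4),np.degrees(r[1]).round(2),*np.round(r[2:],4))
cv2.imwrite("pics/grip.png",cv2.resize(b["color"][140:215,225:325,::-1],(800,600),interpolation=cv2.INTER_CUBIC))
E
```

```text
time_s: 5.7
tcp_pos: [0.4607, 0.2438, 0.0263]
eef_rot: [0.0, 0.656, 0.754, 0.001]
force: [5.2, 0.3, -2.6]
finger_gap: 0.0259
grasp_force: 27.6
t 5.7 tcp [0.4607 0.2438 0.0263] yaw 97.95 spin -0.0009 then dx 0.0005 dy -0.0009 zaxis [ 1.8e-03  6.0e-04 -1.0e+00] F [ 5.24  0.27 -2.6 ] T [ 0.1  -1.22 -0.03] gap 0.0259 grip 27.6
[0.4599 0.2393] 97.48 0.0454 0.1377 0.0061 192.0
```

View pics/grip.png

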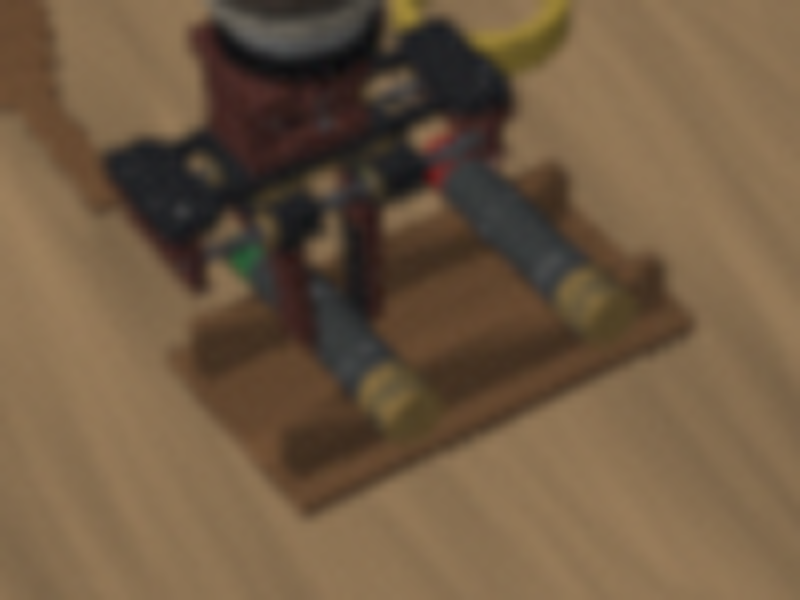

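The picture shows both fingers round the middle of the green barrel, with the red laser clear. I'll relieve the 5 N side force and lift in small steps.

```bash
python3 -m jog '[[[0,0.001,0,0,-1],[0,0,0,0,-1],[0,0,0,0,-1]]]'; python3 -m jog '[[[0,0,-0.003,0,-1],[0,0,-0.006,0,-1],[0,0,-0.01,0,-1],[0,0,-0.015,0,-1],[0,0,-0.02,0,-1],[0,0,0,0,-1],[0,0,0,0,-1],[0,0,0,0,-1]]]'; python3 -c "
from h import *
rel(.4597,.2442,98)"
```

```text
time_s: 6.05
tcp_pos: [0.4608, 0.2438, 0.0262]
eef_rot: [-0.0, 0.656, 0.755, 0.0]
force: [3.7, -0.4, 2.1]
finger_gap: 0.0259
grasp_force: 28.2
time_s: 6.85
tcp_pos: [0.4599, 0.2435, 0.0794]
eef_rot: [-0.0, 0.656, 0.755, -0.001]
force: [0.3, 0.1, -2.2]
finger_gap: 0.0264
grasp_force: 27.3
t 6.85 tcp [0.4599 0.2435 0.0794] yaw 97.98 spin -0.0004 then dx 0.0007 dy -0.0002 zaxis [-1.1e-03 -6.0e-04 -1.0e+00] F [ 0.3   0.12 -2.16] T [-0.09  0.04 -0.01] gap 0.0264 grip 27.3
```

```bash
python3 -m jog '[[[0,0,-0.02,0,-1],[0,0,-0.03,0,-1],[0,0,-0.03,0,-1],[0,0,-0.01,0.05,-1],[0,0,0,0.1,-1],[0,0,0,0.14,-1],[0,0,0,0.14,-1],[0,0,0,0.14,-1]]]' >/dev/null; python3 -m jog '[[[0,0,0,0.14,-1],[0,0,0,0.14,-1],[0,0,0,0.14,-1],[0,0,0,0.14,-1],[0,0,0,0.14,-1],[0,0,0,0.14,-1],[0,0,0,0.14,-1],[0,0,0,0.1,-1]]]' >/dev/null;  python3 -m jog '[[[0,0,0,0.04,-1],[0,0,0,0,-1],[0,0,0,0,-1],[0,0,0,0,-1]]]'; python3 -c "
from h import *
rel(.571,-.2305,1)"
```

```text
time_s: 8.85
tcp_pos: [0.4605, 0.2436, 0.1697]
eef_rot: [0.0, 1.0, 0.01, -0.0]
force: [-0.2, 0.5, -3.6]
finger_gap: 0.0261
grasp_force: 27.3
t 8.85 tcp [0.4605 0.2436 0.1697] yaw 1.2 spin 0.0035 then dx 0.1022 dy 0.476 zaxis [-5.e-04 -4.e-04 -1.e+00] F [-0.21  0.52 -3.58] T [-0.    0.14 -0.01] gap 0.0261 grip 27.3
```

```bash
python3 -m jog '[[[0.004,0.02,0,0,-1],[0.007,0.034,0,0,-1],[0.008,0.04,0,0,-1],[0.008,0.04,0,0,-1],[0.009,0.04,0,0,-1],[0.009,0.04,0,0,-1],[0.009,0.04,0,0,-1],[0.009,0.04,0,0,-1]]]' >/dev/null; python3 -m jog '[[[0.009,0.04,0,0,-1],[0.009,0.04,0,0,-1],[0.009,0.04,0,0,-1],[0.008,0.034,0,0,-1],[0.004,0.02,0,0,-1],[0,0,0,0,-1],[0,0,0,0,-1],[0,0,0,0,-1]]]' ; python3 -c "
from h import *
rel(.571,-.2305,1)"
```

```text
time_s: 10.45
tcp_pos: [0.5719, -0.2206, 0.1697]
eef_rot: [-0.001, 1.0, 0.011, -0.0]
force: [0.1, -0.1, -3.6]
finger_gap: 0.026
grasp_force: 27.3
t 10.45 tcp [ 0.5719 -0.2206  0.1697] yaw 1.23 spin 0.004 then dx -0.0011 dy 0.0099 zaxis [-5.0e-04  1.2e-03 -1.0e+00] F [ 0.11 -0.12 -3.65] T [-0.    0.1   0.01] gap 0.026 grip 27.3
```

```bash
python3 -m jog '[[[0,0.01,0.02,0,-1],[0,0,0.03,0,-1],[0,0,0.025,0,-1],[0,0,0.01,0,-1],[0,0,0,0,-1],[0,0,0,0,-1],[0,0,0,0,-1]]]'
python3 - <<'E'
from h import *
rel(.571,-.2305,1)
for n in("top","side"):
    im=get_image(n); P=cloud(im); np.savez("pics/%s1.npz"%n,P=P,c=im["color"])
    if n=="side": cv2.imwrite("pics/pre2.png",cv2.resize(im["color"][215:305,300:420,::-1],(800,600),interpolation=cv2.INTER_CUBIC))
    for f in (1,0):
        r=cylfit(P,.571,-.2305,.02,z=.104,zmin=.097,freez=f,lat=.02); print(n,r[0].round(4),np.degrees(r[1]).round(2),*np.round(r[2:],4))
E
```

```text
time_s: 11.15
tcp_pos: [0.5731, -0.2323, 0.0865]
eef_rot: [0.0, 1.0, 0.01, 0.001]
force: [-0.1, -0.6, -3.0]
finger_gap: 0.0261
grasp_force: 27.3
t 11.15 tcp [ 0.5731 -0.2323  0.0865] yaw 1.16 spin 0.0027 then dx -0.0021 dy -0.0019 zaxis [ 2.2e-03 -6.0e-04 -1.0e+00] F [-0.13 -0.64 -3.04] T [ 0.    0.18 -0.02] gap 0.0261 grip 27.3
top [ 0.6349 -0.2316] -10.63 0.105 0.0256 0.0027 23.0
top [ 0.6334 -0.2305] -13.39 0.104 0.0261 0.0027 23.0
side [ 0.5373 -0.2316] 3.53 0.1044 0.0785 0.0037 258.0
side [ 0.5373 -0.2317] 3.67 0.104 0.0785 0.0038 258.0
```

View pics/pre2.png

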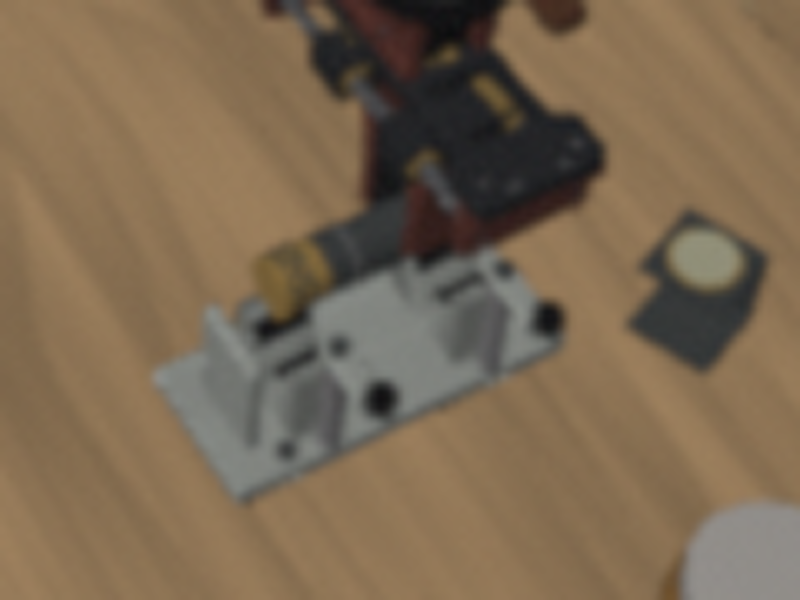

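The side view shows the brass end at crop (285,275), above and ahead of the end stop, with the barrel over the V and the fingers over the gap. Now I'll measure the back half of the barrel and the bracket in the same frame.

Run:
```python
from h import *
for n in("top","side"):
    P=np.load("pics/%s1.npz"%n)["P"]; q=P.reshape(-1,3)
    m=(q[:,0]>.46)&(q[:,0]<.545)&(abs(q[:,1]+.231)<.03)&(q[:,2]>.085)&(q[:,2]<.128); p=q[m]
    print(n,len(p))
    if len(p)<30: continue
    print("x pct",np.percentile(p[:,0],[0,1,3,6]).round(4))
    def f(v):
        d=np.array([1,v[2],v[3]]); d/=np.linalg.norm(d); return np.linalg.norm(np.cross(p-[.53,v[0],v[1]],d),axis=1)-.015
    s=least_squares(f,[-.231,.104,.01,0],loss="soft_l1",f_scale=.003); v=s.x
    print("axis at .53 y,z",v[:2].round(4),"yaw",np.degrees(v[2]).round(2),"pitch",np.degrees(v[3]).round(2),"y at .565",(v[0]+.035*v[2]).round(4),np.std(f(v)).round(4))
# bracket, side frame 0: saddle edges & flank fit: V symmetric plane
for n in("top","side"):
    q=np.load("pics/%s0.npz"%n)["P"].reshape(-1,3)
    for nm,x0,x1 in(("A",.503,.535),("B",.592,.622),("stop",.478,.492)):
        m=(q[:,0]>x0)&(q[:,0]<x1)&(q[:,1]>-.27)&(q[:,1]<-.19)&(q[:,2]>(.062 if nm=="stop" else .030))&(q[:,2]<.08); p=q[m]
        L=p[p[:,1]>-.23+.0];R_=p[p[:,1]<-.23]
        if nm=="stop": print(n,"stop y",np.percentile(p[:,1],[3,97]).round(4),"xmax",p[:,0].max().round(4)); continue
        # V model: z = min(.055, zb+|y-y0|), zb=.060-.015*sqrt2=.0388
        def f(v): return np.minimum(.055,.0388+abs(p[:,1]-v[0]))+v[1]-p[:,2]
        pp=[least_squares(f,[y0,0],loss="soft_l1",f_scale=.003) for y0 in(-.235,-.231,-.227)]
        b=min(pp,key=lambda s:s.cost); print(n,nm,"V y0",b.x.round(4),[round(s.x[0],4) for s in pp],len(p))
```

```text
top 0
side 167
x pct [0.4982 0.4983 0.499  0.4992]
axis at .53 y,z [-0.2325  0.1039] yaw 1.66 pitch -1.45 y at .565 -0.2315 0.0028
top A V y0 [-0.232  -0.0007] [np.float64(-0.232), np.float64(-0.232), np.float64(-0.232)] 131
top B V y0 [-0.2301 -0.0009] [np.float64(-0.2301), np.float64(-0.2301), np.float64(-0.2301)] 121
top stop y [-0.2507 -0.2117] xmax 0.4903
side A V y0 [-0.2294 -0.0034] [np.float64(-0.2294), np.float64(-0.2294), np.float64(-0.2294)] 198
side B V y0 [-0.2295 -0.0042] [np.float64(-0.2295), np.float64(-0.2295), np.float64(-0.2295)] 197
side stop y [-0.2517 -0.2113] xmax 0.4892
```

```bash
python3 -m jog '[[[0,-0.002,0,0,-1],[0,0,0.015,0,-1],[0,0,0.012,0,-1],[0,0,0.008,0,-1],[0,0,0.003,0,-1],[0,0,0,0,-1],[0,0,0,0,-1],[0,0,0,0,-1]]]' ; python3 -c "
from h import *
rel(.563,-.2305,1)"
```

```text
time_s: 12.05
tcp_pos: [0.5724, -0.2304, 0.0474]
eef_rot: [0.0, 1.0, 0.01, 0.0]
force: [0.2, -0.4, -3.0]
finger_gap: 0.0261
grasp_force: 27.3
t 12.05 tcp [ 0.5724 -0.2304  0.0474] yaw 1.13 spin 0.0023 then dx -0.0094 dy -0.0 zaxis [ 7.e-04 -3.e-04 -1.e+00] F [ 0.24 -0.39 -2.98] T [-0.04  0.15 -0.03] gap 0.0261 grip 27.3
```

```bash
for i in 1; do python3 -m jog '[[[0,0,0.002,0,-1],[0,0,0,0,-1],[0,0,0,0,-1]]]'; python3 -m jog '[[[0,0,0.002,0,-1],[0,0,0,0,-1],[0,0,0,0,-1]]]'; python3 -m jog '[[[0,0,0.001,0,-1],[0,0,0,0,-1],[0,0,0,0,-1]]]'; done | grep -E "tcp|force"
```

```text
tcp_pos: [0.5721, -0.2301, 0.0451]
force: [-0.2, -0.1, -3.4]
grasp_force: 27.3
tcp_pos: [0.572, -0.2301, 0.043]
force: [0.3, -0.0, -3.4]
grasp_force: 27.3
tcp_pos: [0.5723, -0.2297, 0.0421]
force: [0.4, 3.6, -0.4]
grasp_force: 27.8
```

```bash
(python3 -m jog '[[[0,-0.001,0,0,-1],[0,0,0,0,-1],[0,0,0,0,-1]]]'; python3 -m jog '[[[0,0,0.001,0,-1],[0,0,0,0,-1],[0,0,0,0,-1]]]') | grep -E "tcp|force";  python3 -c "
from h import *
rel(.563,-.2305,1)"
```

```text
tcp_pos: [0.5719, -0.2294, 0.0419]
force: [0.5, -0.2, -2.3]
grasp_force: 27.3
tcp_pos: [0.5722, -0.2288, 0.0412]
force: [-1.4, 2.5, 2.1]
grasp_force: 28.2
t 13.55 tcp [ 0.5722 -0.2288  0.0412] yaw 1.14 spin 0.0025 then dx -0.0093 dy 0.0016 zaxis [ 2.e-04  6.e-04 -1.e+00] F [-1.37  2.52  2.1 ] T [ 0.68  0.3  -0.05] gap 0.0264 grip 28.2
```

```bash
(python3 -m jog '[[[0,-0.0005,0,0,-1],[0,0,0,0,-1],[0,0,0,0,-1]]]'; python3 -m jog '[[[-0.003,0,0,0,-1],[-0.003,0,0,0,-1],[0,0,0,0,-1],[0,0,0,0,-1]]]') | grep -E "tcp|force";  python3 -c "
from h import *
rel(.563,-.2305,1)"
```

```text
tcp_pos: [0.5722, -0.2287, 0.0412]
force: [-0.1, 2.4, 2.1]
grasp_force: 28.3
tcp_pos: [0.5657, -0.2288, 0.0411]
force: [-1.5, 1.9, 2.9]
grasp_force: 28.4
t 14.25 tcp [ 0.5657 -0.2288  0.0411] yaw 1.13 spin 0.0022 then dx -0.0027 dy 0.0017 zaxis [-4.e-04  2.e-04 -1.e+00] F [-1.48  1.87  2.89] T [ 0.45  0.37 -0.05] gap 0.0259 grip 28.4
```

```bash
(python3 -m jog '[[[-0.0015,0,0,0,-1],[0,0,0,0,-1],[0,0,0,0,-1]]]'; python3 -m jog '[[[-0.001,0,0,0,-1],[0,0,0,0,-1],[0,0,0,0,-1]]]'; python3 -m jog '[[[-0.001,0,0,0,-1],[0,0,0,0,-1],[0,0,0,0,-1]]]') | grep -E "tcp|force";  python3 -c "
from h import *
rel(.563,-.2305,1)"
```

```text
tcp_pos: [0.5646, -0.2288, 0.0411]
force: [0.2, 1.8, 1.5]
grasp_force: 28.2
tcp_pos: [0.5636, -0.2288, 0.0411]
force: [0.7, 0.8, 2.2]
grasp_force: 28.2
tcp_pos: [0.5626, -0.2289, 0.0411]
force: [1.4, 3.1, 2.6]
grasp_force: 28.3
t 15.15 tcp [ 0.5626 -0.2289  0.0411] yaw 1.13 spin 0.0023 then dx 0.0004 dy 0.0016 zaxis [ 0. -0. -1.] F [1.39 3.09 2.58] T [ 0.41 -0.17 -0.07] gap 0.0259 grip 28.3
```

```bash
(python3 -m jog '[[[-0.001,-0.0003,0,0,-1],[0,0,0,0,-1],[0,0,0,0,-1]]]'; python3 -m jog '[[[0,0,0,0,-1]]]'; python3 -m jog '[[[-0.001,0,0,0,-1],[0,0,0,0,-1],[0,0,0,0,-1]]]'; python3 -m jog '[[[0,0,0,0,-1]]]') | grep -E "tcp|force";  python3 -c "
from h import *
rel(.563,-.2305,1)"
```

```text
tcp_pos: [0.5625, -0.2288, 0.0412]
force: [4.4, 0.6, -1.5]
grasp_force: 27.7
tcp_pos: [0.5625, -0.2288, 0.0412]
force: [4.5, 0.2, -0.7]
grasp_force: 27.7
tcp_pos: [0.5625, -0.2288, 0.0413]
force: [7.2, -0.1, -2.5]
grasp_force: 27.3
tcp_pos: [0.5625, -0.2287, 0.0413]
force: [8.6, 0.2, -2.2]
grasp_force: 27.3
t 15.95 tcp [ 0.5625 -0.2287  0.0413] yaw 1.17 spin 0.003 then dx 0.0005 dy 0.0018 zaxis [ 0.0032 -0.0012 -1.    ] F [ 8.61  0.16 -2.24] T [ 0.06 -1.67 -0.07] gap 0.0259 grip 27.3
```

The back face is on the stop: x has stalled at 0.5625 with Fx rising. I'll relax the axial push to a light contact, then press down in small steps.

```bash
(python3 -m jog '[[[0.0012,0,0,0,-1],[0,0,0,0,-1],[0,0,0,0,-1]]]'; python3 -m jog '[[[0,0,0.001,0,-1],[0,0,0,0,-1],[0,0,0,0,-1]]]'; python3 -m jog '[[[0,0,0.0005,0,-1],[0,0,0,0,-1],[0,0,0,0,-1]]]') | grep -E "tcp|force";  python3 -c "
from h import *
rel(.563,-.2305,1)"
```

```text
tcp_pos: [0.5625, -0.2288, 0.0412]
force: [5.9, -0.0, -1.4]
grasp_force: 27.6
tcp_pos: [0.5625, -0.2289, 0.041]
force: [3.4, 1.3, 7.6]
grasp_force: 29.2
tcp_pos: [0.5626, -0.2289, 0.041]
force: [1.1, 1.6, 11.8]
grasp_force: 30.0
t 16.85 tcp [ 0.5626 -0.2289  0.041 ] yaw 1.12 spin 0.0022 then dx 0.0004 dy 0.0016 zaxis [ 0.0021  0.     -1.    ] F [ 1.12  1.6  11.76] T [ 0.56 -0.28 -0.07] gap 0.026 grip 30.0
```

```bash
(python3 -m jog '[[[-0.0008,-0.0003,-0.0001,0,-1],[0,0,0,0,-1],[0,0,0,0,-1],[0,0,0,0,-1]]]'; python3 -m jog '[[[0,0,0,0,-1]]]';python3 -m jog '[[[0,0,0,0,-1]]]') | grep -E "tcp|force";  python3 -c "
from h import *
rel(.563,-.2305,1)"
```

```text
tcp_pos: [0.5625, -0.2289, 0.041]
force: [4.8, 0.9, 7.6]
grasp_force: 29.4
tcp_pos: [0.5625, -0.2288, 0.041]
force: [5.3, 0.7, 8.3]
grasp_force: 29.4
tcp_pos: [0.5626, -0.2288, 0.041]
force: [3.8, 1.5, 8.9]
grasp_force: 29.4
t 17.45 tcp [ 0.5626 -0.2288  0.041 ] yaw 1.14 spin 0.0024 then dx 0.0004 dy 0.0017 zaxis [ 3.4e-03 -8.0e-04 -1.0e+00] F [3.81 1.53 8.94] T [ 0.29 -0.88 -0.09] gap 0.0259 grip 29.4
```

```bash
(python3 -m jog '[[[0.0002,-0.0003,0.0002,0,-1],[0,0,0,0,-1],[0,0,0,0,-1],[0,0,0,0,-1]]]'; python3 -m jog '[[[0,0,0,0,-1]]]';python3 -m jog '[[[0,0,0,0,-1]]]') | grep -E "tcp|force";  python3 - <<'E'
from h import *
im=get_image("side"); t=get_image("top")
rel(.563,-.2305,1)
crop=lambda c,x0,y0:cv2.resize(c[y0:y0+75,x0:x0+100,::-1],(400,300),interpolation=cv2.INTER_CUBIC)
cv2.imwrite("pics/fin.png",np.vstack([cv2.resize(im["color"][225:300,310:410,::-1],(600,300),interpolation=cv2.INTER_CUBIC) if 0 else np.hstack([crop(im["color"],310,225),crop(t["color"],340,165)]),np.hstack([crop(im["color"],225,140),crop(t["color"],220,170)])]))
q=cloud(im).reshape(-1,3)
p=q[(q[:,0]>.492)&(q[:,0]<.54)&(abs(q[:,1]+.230)<.022)&(q[:,2]>.058)&(q[:,2]<.09)]
def f(v):
    d=np.array([1,v[2],v[3]]); d/=np.linalg.norm(d); return np.linalg.norm(np.cross(p-[.52,v[0],v[1]],d),axis=1)-.015
v=least_squares(f,[-.231,.06,.01,0],loss="soft_l1",f_scale=.003).x
print(len(p),"axis y,z",v[:2].round(4),"yaw,pitch",np.degrees(v[2:]).round(2))
E
```

```text
tcp_pos: [0.5626, -0.2288, 0.041]
force: [3.7, 0.9, 9.5]
grasp_force: 29.7
tcp_pos: [0.5626, -0.2289, 0.041]
force: [3.4, 0.2, 9.8]
grasp_force: 29.7
tcp_pos: [0.5626, -0.2288, 0.041]
force: [3.6, -0.1, 9.5]
grasp_force: 29.7
t 18.15 tcp [ 0.5626 -0.2288  0.041 ] yaw 1.12 spin 0.0021 then dx 0.0004 dy 0.0017 zaxis [ 0.0032 -0.001  -1.    ] F [3.76 0.22 9.4 ] T [ 0.2  -0.68 -0.04] gap 0.0262 grip 29.7
135 axis y,z [-0.2293  0.0584] yaw,pitch [ 1.03 -1.98]
```

View pics/fin.png

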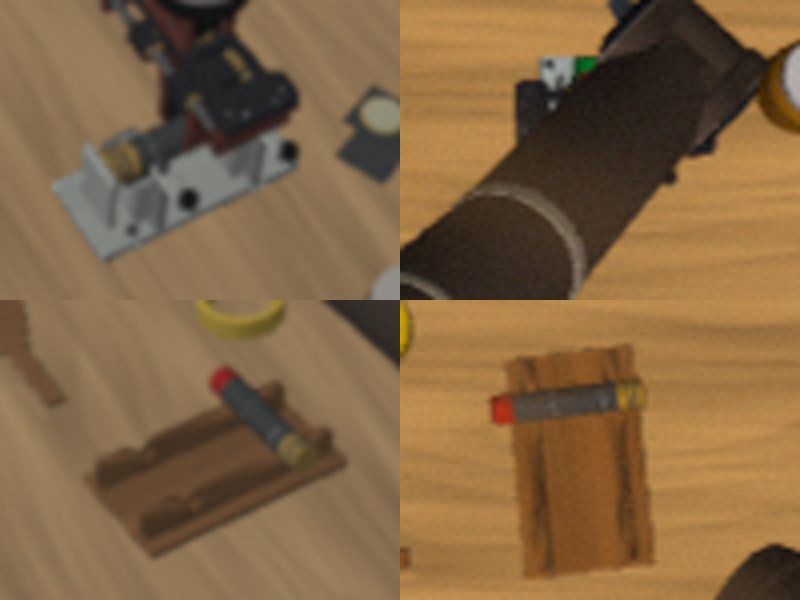

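The side view shows the brass end flat against the stop and the barrel down in the V. The red laser and other things are undisturbed. Forces are steady: Fz ≈ 9.5 N, Fy ≈ 0.2 N so both strips are loaded, and Fx ≈ 3.7 N onto the stop. Handing in.

```bash
python3 -c "
from plant import close_job
print(close_job())"
```

```text
the job is handed in; nothing more can be done
None
```

I handed the job in at about 18 s: the green laser lies in the V with its lens pointing away from the stop and its brass end against it, still gripped and pressed down at about 9.5 N with near-zero side force, so both strips carry it; in the last pictures, the red laser and the neighbouring things in view looked unmoved.

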